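# Turn the coil former's solder tags up on the bench centres

## Robot

A 6-joint arm with a two-finger parallel gripper is mounted at the origin on the work surface. World frame = base frame: x ahead of the robot, y to its left, z up, the work surface at z = 0. Lengths are in m, angles in rad, forces in N, time in s.
With the tool pointing down it reaches from about 0.275 to 0.775 m from the base axis. Payload 14.6 kg.
Tool frame: the origin (TCP) lies midway between the tips of the shut fingers; the grasp point (between the pads) lies 19 mm behind it (r.pinch_z is the z of the grasp point in the tool frame, in m); z points along the fingers, x is the direction in which the jaws open and shut, and the axes are right-handed (so a half turn about z gives the same grasp; the last joint's range is limited). The gripper opens to 85 mm and grips with 20 to 120 N. Pads are 22 mm wide; open, the fingers measure 114 mm over their backs; the gripper's body (76 mm by 85 mm) begins 54 mm behind the grasp point. The pads swing forward as they close: fully open they stand 13 mm farther back than shut.
Start: joints at [-1.293, 0.263, -0.048, 1.259, 0, 1.415], TCP at [0.22, -0.477, 0.231] pointing down, gripper open.
Joint ranges: [-2.65, 2.65], [-0.89, 1.7], [-1.18, 1.37], [-2.13, 2.11], [-1.35, 1.29], [-3.14, 3.14]. Speed limits (rad/s): [1.89, 1.89, 2.57, 2.79, 3.14, 3.14].

## Interface

Orientations are given as a rotation vector (axis times angle).
In Python, from workcell import r gives the robot as it stands. The module is installed in compiled form; this text tells all that it offers.
- The arm moves only by the shell command python3 -m handwheel 'ROWS' [FORCE]. ROWS is text: rows parted by semicolons, each of 5 numbers parted by spaces: the shift along the tool's x, y, z in cm, then the turn about the tool's z in degrees, then the opening, from -1 (shut) to 1 (fully open). A call has 1 to 8 rows; each row is the pose to reach, as a shift and turn from the pose commanded when the call began, along the tool's axes at that moment; what a row does not reach only later rows make up. A row lasts 1/10 s, in which the tool goes at most 50 mm and 8.59 degrees, less where a joint would pass 70% of its speed; a pose out of reach is approached as far as the arm can. A call with a gripper value outside its range is refused whole. The fingers move at their own pace and stop on an object; FORCE is the grip in N (left out, the last holds). Time passes only in rows, so rows that repeat a pose let the fingers close. It gives the time, the measured TCP pose, the force and the opening at its end, in the units of the state.
- r.get_state(): the state, without advancing time (a new reading comes with each control period).
- r.camera(name): name is "scene" or "top"; returns (picture, depth): 384x512x3 uint8, red, green, blue; 384x512 float32, m along the optical axis (not along the pixel's ray), 0 where there is no reading.
- r.camera_params(name): a dict with "fx", "fy", "cx", "cy" (pixels), "distortion" ([k1, k2, p1, p2, k3] as OpenCV has them; the pictures are not rectified), "world_to_cam" (4x4, takes a point from world to camera coordinates). Camera axes: x right, y down, z forward; pixel columns grow to the right and rows downward; lengths in m; the calibration is good to about 2 mm. A picture is of the moment at which its call begins. camera_params takes no time and is no camera call.
- r.close_job(): hands the job in, once; it reports no verdict.
The state is a dict: "clock": time; "qpos": joint angles; "qd": joint speeds; "joint_torque": joint torques, N m; "eef_pos": TCP position; "tcp_rot": TCP orientation; "contact_force": force on the tool from outside, world axes, zero at the start; "torque": the same for the moment, N m; "finger_gap": opening from 0.0 (shut) to 1.0 (fully open).
Only numpy, scipy, OpenCV 4.12 (cv2) and the standard library are available. Lean on these libraries where they do the work, as an engineer would, in place of code of your own. Each camera call takes 0.05 s, during which the arm holds its last target. There are 200 camera calls.

## Task

Two little bench fixtures each hold a part between centres. Take the ball lever of the one carrying the square-ended coil former and turn it until the former's row of solder tags points straight up, ready for soldering, then let go and back away. Leave the fixture with the round spool as it is.

Things in the scene. Friction and masses are not known exactly. Their poses are not given: they have to be found in the camera images.
- arbor (a joint): Angle (rad) of the steel arbor, 12 mm thick, that carries the square coil former: 0 = tags straight up, negative = tags leaning to the robot's side, positive = away. Starts at -1.45 to -0.65, range -1.8 to 1.0, no stop at 0. Friction of 0.04 N m holds it where left. Arbor level, axis 82 mm above the bench, roughly across the robot's view (along y, turned up to 0.3 rad).
- tags (a point): Mid tips of the row of four brass tags (14 mm long) on the grey coil former: 70 mm long, 48 x 48 mm square ends. 38 mm from the arbor's axis. Frame turns with the arbor: z out along the tags, y along the arbor toward the lever, x = y cross z, away from the robot when tags are up. Fixed base 232 x 74 x 14 mm; two end posts 200 mm apart, 36 x 22 mm, tops 98 mm above the bench.
- knob (a point): Centre of the 22 mm black ball on the former's lever, 60 mm from the arbor's axis, 72 mm from the tags along the arbor; 8 mm stem, frame as tags. The lever stands 0.70 rad ahead of the tags (away from the robot): starts 0.75 rad robot side of upright to 0.05 past, ends 0.70 past. Pinch from above, closing along the arbor (30 mm free each side); the ball swivels in the grip.
- spool_knob (a point): Centre of the same kind of 22 mm ball lever on the other, otherwise like fixture, whose arbor carries a plain round spool (50 mm flanges, no tags). A bystander: leave it as it is. Which side of the bench each fixture stands on varies.

How it is judged:
At the end, for the whole second after the job is handed in: The former's row of solder tags points straight up to within 12 degrees (0.21 rad), and the arbor is at rest (slower than 0.05 rad/s) (angle between tags's own z axis and vertical below 0.21 rad and velocity of joint arbor between -0.05 and 0.05 rad/s); the robot touches nothing.
It fails at once if the lever of the round spool's fixture is moved by more than 15 mm (distance of spool_knob from where it was at the start of the episode above 0.015 m).
It also fails if it takes over 35 s, if anything falls off the work surface, if the arm or the gripper's body presses on something with over 40 N, if the wrist force passes 120 N, or if a joint passes its speed limit or range.

## Working session

There is one attempt and no reset: what is moved stays moved. The work goes in short steps, Python scripts to look and compute and a shell command to move; the robot and the scene stay as the last step left them, time stands still between calls to the robot, and variables do not carry over. Pictures are saved under pics/ and viewed, about 8 in all and at most 12, crops included, and the job is handed in when it is done.

```bash
mkdir -p pics
cat > h.py <<'E'
import numpy as np, cv2
from workcell import r
def cap(n):
    im,d=r.camera(n); np.savez('%s.npz'%n,im=im,d=d); return im,d
def world(n,px,d):
    p=r.camera_params(n); K=np.array([[p['fx'],0,p['cx']],[0,p['fy'],p['cy']],[0,0,1]])
    px=np.asarray(px,float).reshape(-1,1,2); u=cv2.undistortPoints(px,K,np.array(p['distortion'],float)).reshape(-1,2)
    d=np.asarray(d).reshape(-1,1); c=np.hstack([u*d,d]); T=np.linalg.inv(p['world_to_cam'])
    return c@T[:3,:3].T+T[:3,3]
def cloud(n,d):
    v,u=np.mgrid[:384,:512]; return world(n,np.c_[u.ravel(),v.ravel()],d.ravel()).reshape(384,512,3)
E
python3 - <<'E'
from h import *
for n in('scene','top'):
    im,d=cap(n); cv2.imwrite(f'pics/{n}1.png',cv2.resize(im[:,:,::-1],(800,600)))
s=r.get_state(); print(s, r.pinch_z)
E
```

```text
{'clock': 0.1, 'qpos': array([-1.29327533e+00,  2.63498405e-01, -4.88419043e-02,  1.25941443e+00,
        3.64958986e-06,  1.41550353e+00]), 'qd': array([-0.00024558, -0.00205997,  0.00134151, -0.00191501,  0.0011438 ,
        0.00187644]), 'joint_torque': array([ 4.58860915e-03, -6.38578677e+01,  3.85061646e+01,  1.00829231e-02,
       -1.33272315e-04, -2.21870215e-05]), 'eef_pos': array([ 0.22013307, -0.47635905,  0.23087269]), 'tcp_rot': array([-2.64608122e+00,  1.69229148e+00,  1.12352722e-03]), 'contact_force': array([-0.31557804,  0.26714377,  0.03004895]), 'torque': array([ 0.00693203, -0.03645006, -0.0788737 ]), 'finger_gap': 1.003043737870852} -0.0187
```

View pics/scene1.png

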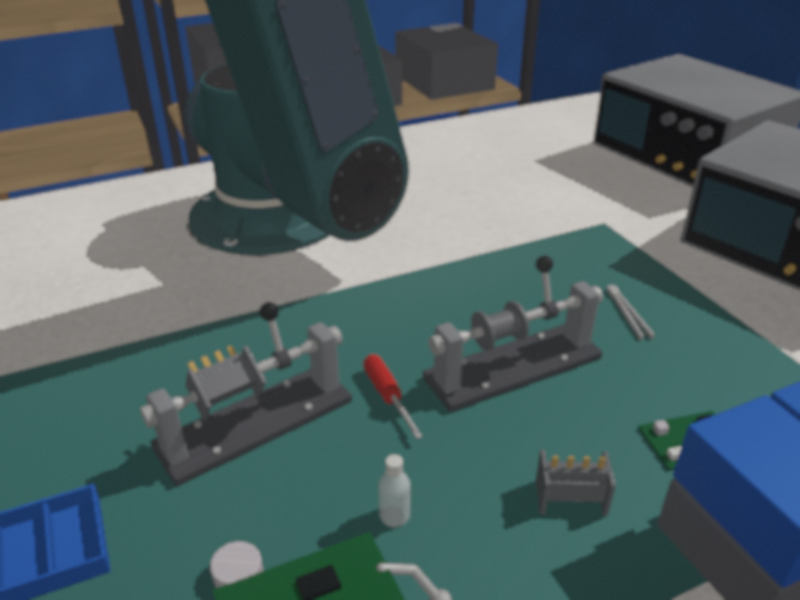

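View pics/top1.png

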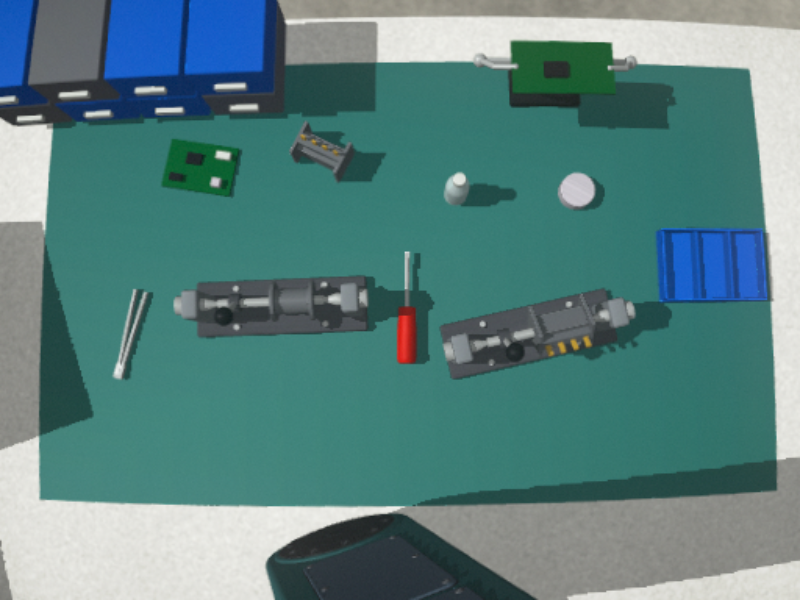

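The scene picture looks from the front toward the robot. In the top picture, the square former with brass tags is on the right: its knob is at about (515,351), its posts at (458,348) and (612,312), and its tags at about (570,346). The spool fixture is on the left, with its knob at (223,316). I'll measure these next.

Run:
```python
from h import *
f=np.load('top.npz'); im=f['im'].astype(int); W=cloud('top',f['d'])
def reg(name,cx,cy,w,h,cond):
    cx,cy,w,h=[int(a/1.5625) for a in(cx,cy,w,h)]
    s=np.s_[cy-h:cy+h+1,cx-w:cx+w+1]; P=W[s].reshape(-1,3); C=im[s].reshape(-1,3); m=cond(P,C)&(f['d'][s].ravel()>0); P=P[m]
    print(name,m.sum(),np.round(np.median(P,0),4),np.round(P.min(0),3),np.round(P.max(0),3)); return P
A=reg('postL',458,348,25,25,lambda P,C:(P[:,2]>.088)&(P[:,2]<.108))
B=reg('postR',612,312,28,25,lambda P,C:(P[:,2]>.088)&(P[:,2]<.108))
k=reg('knob',515,351,14,14,lambda P,C:(C.max(1)<45)&(P[:,2]>.1))
sk=reg('spool',223,316,14,14,lambda P,C:(C.max(1)<45)&(P[:,2]>.1))
t=reg('tags',570,346,35,16,lambda P,C:(C[:,0]-C[:,2]>60))
a=reg('ax',515,335,25,25,lambda P,C:(P[:,2]>.07)&(P[:,2]<.1))
from scipy.optimize import least_squares
for P in(k,sk):
    o=least_squares(lambda c:np.linalg.norm(P-c,axis=1)-.011,P.mean(0)-[0,0,.006],loss='soft_l1',f_scale=.002); print('ball',np.round(o.x,4),o.cost)
a0=A.mean(0);b0=B.mean(0); u=(a0-b0)[:2];L=np.linalg.norm(u);u/=L; print('len',L,'u',u,'yaw',np.arctan2(-u[0],u[1]))
c0=o=None
c=np.array([(a0+b0)[0]/2,(a0+b0)[1]/2]); n=np.array([u[1],-u[0]]); print('mid',c,'n',n)
for nm,P in(('knob',k),('tags',t)):
    q=np.median(P,0); print(nm,'along',(q[:2]-c)@u,'perp',(q[:2]-c)@n,'z-ax',q[2]-.082)
```

```text
postL 324 [ 0.4897 -0.0658  0.0982] [ 0.471 -0.094  0.088] [ 0.507 -0.045  0.104]
postR 414 [ 0.5274 -0.2563  0.0989] [ 0.501 -0.285  0.088] [ 0.549 -0.217  0.108]
knob 72 [ 0.4832 -0.1247  0.1488] [ 0.473 -0.132  0.142] [ 0.493 -0.114  0.153]
spool 73 [0.5276 0.2096 0.1478] [0.518 0.204 0.139] [0.537 0.221 0.153]
tags 86 [ 0.4898 -0.2021  0.1015] [ 0.479 -0.228  0.017] [ 0.501 -0.171  0.107]
ax 303 [ 0.5026 -0.1386  0.0896] [ 0.477 -0.165  0.07 ] [ 0.535 -0.101  0.1  ]
ball [ 0.4822 -0.1249  0.1414] 2.695414601822214e-05
ball [0.5276 0.2147 0.1409] 3.2406293986132856e-05
len 0.1907916677839248 u [-0.2026442   0.97925243] yaw 0.20405739117187585
mid [ 0.50779249 -0.15945633] n [0.97925243 0.2026442 ]
knob along 0.03901855709220576 perp -0.017062798408365533 z-ax 0.06677046797963516
tags along -0.03806841488020061 perp -0.026257384610009774 z-ax 0.019497834665813576
```

```bash
python3 -m handwheel '-20.9 -38.5 2 13 0.3;-20.9 -38.5 2 13 0.3;-20.9 -38.5 2 13 0.3;-20.9 -38.5 2 13 0.3;-20.9 -38.5 2 13 0.3;-20.9 -38.5 2 13 0.3;-20.9 -38.5 2 13 0.3;-20.9 -38.5 2 13 0.3' 30
python3 - <<'E'
from h import *
from scipy.spatial.transform import Rotation as R
s=r.get_state();print(R.from_rotvec(s['tcp_rot']).as_matrix().round(3),s['eef_pos'])
E
```

```text
clock: 0.9
eef_pos: [0.4584, -0.1561, 0.213]
tcp_rot: [2.438, -1.981, -0.0]
contact_force: [0.5, -1.5, -0.2]
finger_gap: 0.654
[[ 0.204 -0.979 -0.   ]
 [-0.979 -0.204 -0.   ]
 [-0.     0.    -1.   ]] [ 0.4584377  -0.15609504  0.21297868]
```

```bash
python3 -m handwheel '0 0 0 0 0.3;0 0 0 0 0.3;0 0 0 0 0.3'
```

```text
clock: 1.2
eef_pos: [0.4573, -0.1586, 0.213]
tcp_rot: [2.437, -1.982, -0.0]
contact_force: [0.1, 0.1, 0.5]
finger_gap: 0.648
```

```bash
python3 -m handwheel '-2.8 -3.1 2 0 0.3;-2.8 -3.1 2 0 0.3;-2.8 -3.1 2 0 0.3;-2.8 -3.1 2 0 0.3'
python3 - <<'E'
from h import *
im,d=cap('scene'); cv2.imwrite('pics/scene2.png',cv2.resize(im[150:330,60:300,::-1],(800,600)))
E
```

```text
clock: 1.6
eef_pos: [0.4819, -0.1255, 0.1935]
tcp_rot: [2.436, -1.983, 0.001]
contact_force: [-0.4, -0.7, -0.4]
finger_gap: 0.645
```

View pics/scene2.png

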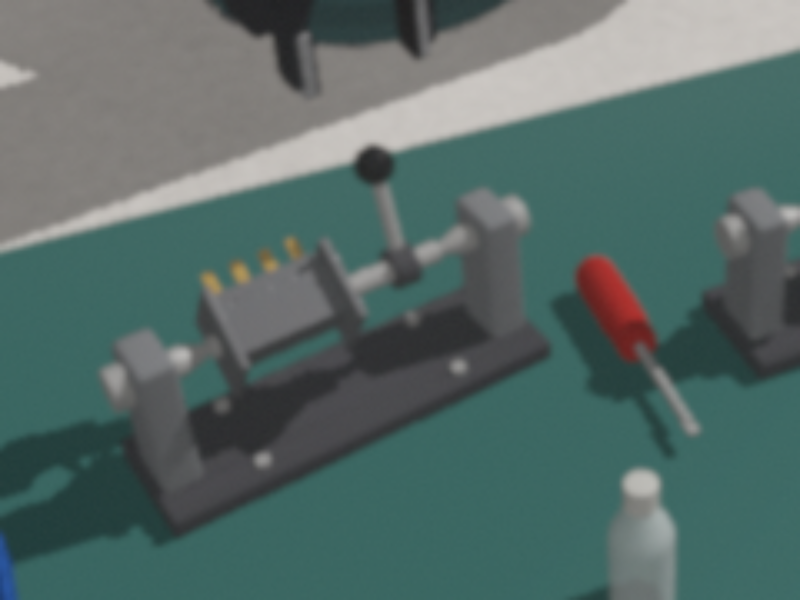

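The picture shows the fingers at (300,70) and (415,30), straddling the ball at (375,163). The sideways offset matches the camera's roll, so I'll go down and pinch.

```bash
python3 -m handwheel '0 0 4 0 0.3;0 0 7 0 0.3;0 0 7 0 0.3;0 0 7 0 0.3;0 0 7 0 -1;0 0 7 0 -1;0 0 7 0 -1;0 0 7 0 -1' 30;  python3 -m handwheel '0 0 0 0 -1;0 0 0 0 -1;0 0 0 0 -1'
```

```text
clock: 2.45
eef_pos: [0.483, -0.1251, 0.1245]
tcp_rot: [2.438, -1.981, 0.004]
contact_force: [-2.9, -3.6, 7.7]
finger_gap: 0.231
clock: 2.75
eef_pos: [0.483, -0.1251, 0.1245]
tcp_rot: [2.438, -1.981, 0.004]
contact_force: [-2.1, -3.0, 7.4]
finger_gap: 0.235
```

```bash
python3 -m handwheel '0 -0.5 -0.1 0 -1;0 -0.9 -0.2 0 -1;0 -1.4 -0.25 0 -1;0 -1.8 -0.3 0 -1;0 -2.3 -0.25 0 -1;0 -2.8 -0.2 0 -1;0 -2.8 -0.2 0 -1'
```

```text
clock: 3.45
eef_pos: [0.5106, -0.1193, 0.1259]
tcp_rot: [2.438, -1.981, 0.003]
contact_force: [1.0, -5.5, 4.1]
finger_gap: 0.232
```

```bash
python3 -m handwheel '0 -0.5 0.1 0 -1;0 -1 0.25 0 -1;0 -1.5 0.45 0 -1;0 -2 0.7 0 -1;0 -2.5 1.05 0 -1;0 -2.9 1.3 0 -1;0 -2.9 1.3 0 -1;0 -2.9 1.3 0 -1'
python3 - <<'E'
from h import *
im,d=cap('scene'); cv2.imwrite('pics/scene3.png',cv2.resize(im[150:330,60:300,::-1],(800,600)))
E
```

```text
clock: 4.25
eef_pos: [0.5379, -0.1126, 0.1123]
tcp_rot: [-2.438, 1.981, 0.0]
contact_force: [1.2, -0.4, 2.0]
finger_gap: -0.001
```

View pics/scene3.png

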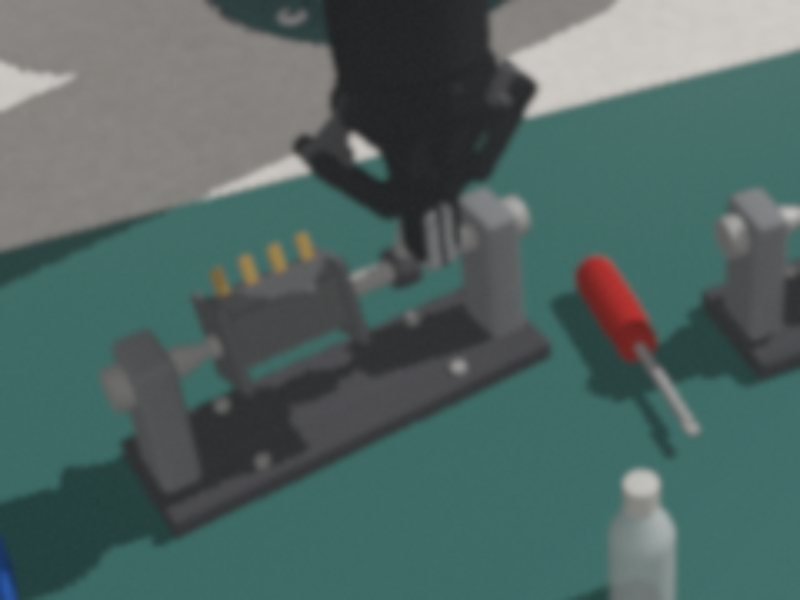

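The fingers slipped off the ball: the gap reads shut. In the picture the tags (220–305, 250–280) are already close to upright, and the ball is hidden behind the gripper. I'll move a little away, lift, and re-measure.

```bash
python3 -m handwheel '0 -0.7 0 0 -1;0 -1.5 0 0 -1;0 -1.5 -3 0 -1;0 -1.5 -7 0 -1;0 -1.5 -9 0 -1;0 4 -9 0 0.3;0 9 -9 0 0.3;0 9 -9 0 0.3'
cat > m.py <<'E'
from h import *
import sys
im,d=cap('top'); cv2.imwrite(f'pics/{sys.argv[1]}t.png',cv2.resize(im[150:280,270:430,::-1],(640,520)))
i2,d2=cap('scene'); cv2.imwrite(f'pics/{sys.argv[1]}s.png',cv2.resize(i2[150:330,60:300,::-1],(800,600)))
c=np.array([.5078,-.1595]);u=np.array([-.2026,.9793]);n=np.array([.9793,.2026])
for nm,I,D in(('top',im,d),('scene',i2,d2)):
    W=cloud(nm,D); a=(W[...,:2]-c)@u; p=(W[...,:2]-c)@n; z=W[...,2]-.082; C=I.astype(int); rr=np.hypot(p,z)
    m=(abs(a-.039)<.02)&(rr<.08)&(rr>.045)&(C.max(2)<60)&(D>0)&(z>.0)
    t=(abs(a+.034)<.035)&(rr<.048)&(rr>.026)&(C[...,0]-C[...,2]>40)&(D>0)
    if m.sum(): print(nm,'knob',m.sum(),np.median(p[m]),np.median(z[m]),np.arctan2(np.median(p[m]),np.median(z[m])))
    if t.sum(): print(nm,'tags',t.sum(),np.median(p[t]),np.median(z[t]),np.arctan2(np.median(p[t]),np.median(z[t])))
    e=(abs(a+.034)<.03)&(z>.012)&(z<.03)&(abs(p)<.018)&(D>0)&~t
    if e.sum()>20:  # tilt of the former's upper face
        print(nm,'face slope',e.sum(),-np.polyfit(p[e],z[e],1)[0])
E
python3 m.py a
```

```text
clock: 5.1
eef_pos: [0.4461, -0.1308, 0.2023]
tcp_rot: [2.436, -1.982, -0.003]
contact_force: [0.2, 0.1, 0.1]
finger_gap: 0.508
top knob 109 0.018005923613182564 0.06701888224943527 0.26247123970830527
top tags 12 -0.011672040169113463 0.031168630037348113 -0.35831502813142
top face slope 120 0.37613224697532266
scene knob 90 0.023067488743386995 0.062498190600023026 0.35357970461319493
scene tags 97 -0.012080068728857292 0.029430345630247892 -0.3894935592074679
scene face slope 435 0.4026495941277544
```

View pics/at.png

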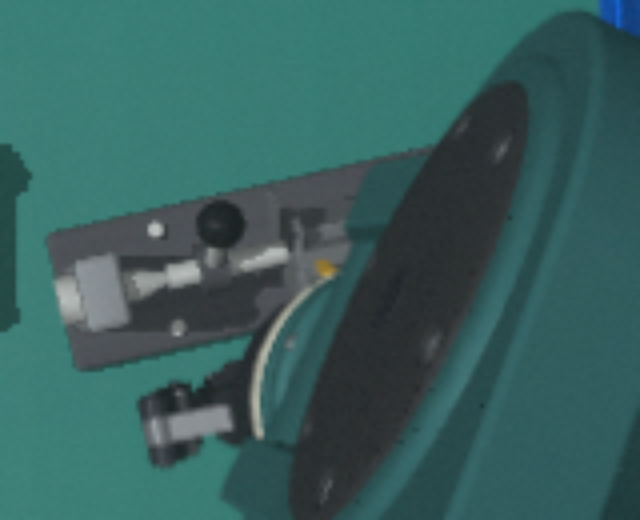

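View pics/as.png

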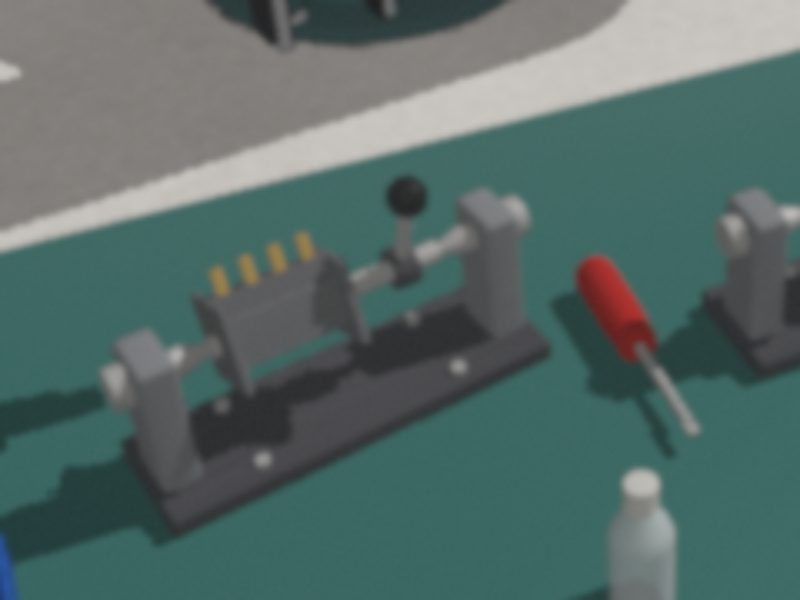

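Both cameras agree: tags at about -0.37 rad, knob at about +0.33 rad. I'll grasp again, a little lower and tighter.

```bash
python3 -m handwheel '0.2 -4 0 0 0.3;0.2 -7.4 0 0 0.3;0.2 -7.4 3 0 0.3;0.2 -7.4 7 0 0.3;0.2 -7.4 8.5 0 0.3;0.2 -7.4 8.5 0 0.3;0.2 -7.4 8.5 0 -1;0.2 -7.4 8.5 0 -1' 70;  python3 -m handwheel '0 0 0 0 -1;0 0 0 0 -1;0 0 0 0 -1;0 0 0 0 -1'
```

```text
clock: 6.0
eef_pos: [0.5241, -0.1181, 0.1182]
tcp_rot: [-2.438, 1.981, -0.003]
contact_force: [0.0, -0.1, -0.4]
finger_gap: 0.321
clock: 6.4
eef_pos: [0.5237, -0.1168, 0.1186]
tcp_rot: [-2.436, 1.978, -0.001]
contact_force: [0.3, 11.2, 6.2]
finger_gap: 0.215
```

```bash
python3 -m handwheel '0 0 0 0 0;0 0 0 0 0;-0.1 0.4 0.1 0 0;-0.1 0.4 0.1 0 0;-0.1 0.4 0.1 0 -1;-0.1 0.4 0.1 0 -1;-0.1 0.4 0.1 0 -1;-0.1 0.4 0.1 0 -1';  python3 -m handwheel '0 0 0 0 -1;0 0 0 0 -1'
```

```text
clock: 7.2
eef_pos: [0.5189, -0.1177, 0.1164]
tcp_rot: [-2.438, 1.981, -0.0]
contact_force: [-0.1, 2.8, 5.8]
finger_gap: 0.221
clock: 7.4
eef_pos: [0.5189, -0.1177, 0.1163]
tcp_rot: [-2.438, 1.981, -0.0]
contact_force: [-0.6, 3.1, 5.2]
finger_gap: 0.215
```

```bash
python3 -m handwheel '0 -0.25 0.1 0 -1;0 -0.5 0.2 0 -1;0 -0.75 0.32 0 -1;0 -1.0 0.46 0 -1;0 -1.25 0.6 0 -1;0 -1.5 0.76 0 -1;0 -1.5 0.76 0 -1'
```

```text
clock: 8.1
eef_pos: [0.533, -0.1147, 0.108]
tcp_rot: [2.437, -1.981, -0.002]
contact_force: [-3.6, 0.0, -0.6]
finger_gap: 0.219
```

Still held. I'll finish the arc.

```bash
python3 -m handwheel '0 -0.2 0.15 0 -1;0 -0.4 0.3 0 -1;0 -0.5 0.38 0 -1;0 -0.5 0.38 0 -1;0 -0.5 0.38 0 -1'; python3 m.py b
```

```text
clock: 8.6
eef_pos: [0.5374, -0.1137, 0.1041]
tcp_rot: [2.437, -1.98, -0.002]
contact_force: [0.5, 1.9, 1.7]
finger_gap: 0.222
scene knob 197 0.04432818316331047 0.051881378660792135 0.7070511203783648
scene tags 58 0.0025151191766305536 0.03253857782442844 0.07714313754558018
scene face slope 416 0.7395280083999092
```

View pics/bs.png

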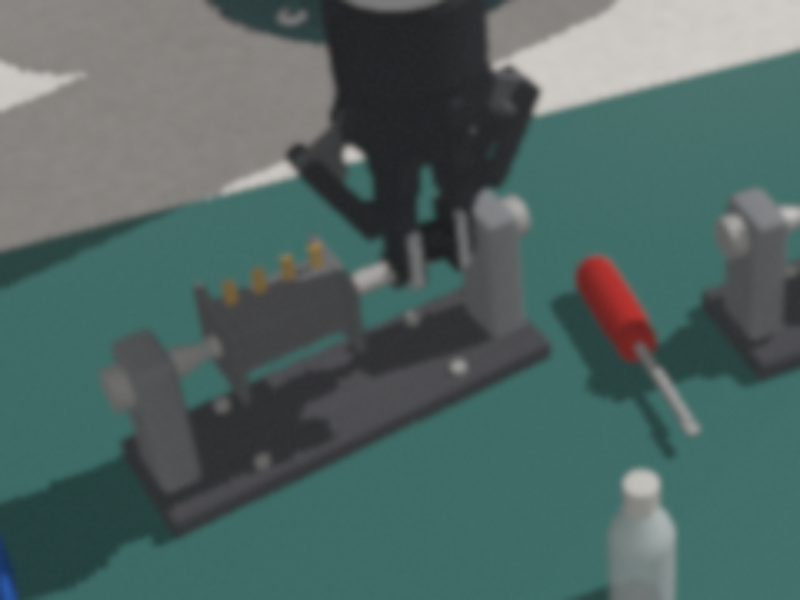

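The ball is held between the pads at about (435,240), and the tags at (230–315, 245–290) are about upright, at roughly +0.08 rad by depth. I'll release with a small opening and lift.

```bash
python3 -m handwheel '0 0 0 0 -0.15;0 0 0 0 -0.15;0 0 0 0 -0.15;0 0 -2 0 -0.15;0 0 -6 0 -0.15;0 0 -10 0 -0.15;0 5 -10 0 -0.15;0 10 -10 0 -0.15'; python3 -m handwheel '0 5 0 0 0;0 7 0 0 0;0 7 0 0 0;0 7 0 0 0'; python3 m.py c
```

```text
clock: 9.5
eef_pos: [0.4409, -0.1346, 0.2059]
tcp_rot: [-2.439, 1.979, -0.006]
contact_force: [-1.0, -1.8, 1.3]
finger_gap: 0.425
clock: 9.9
eef_pos: [0.3723, -0.1487, 0.2052]
tcp_rot: [-2.437, 1.982, -0.002]
contact_force: [0.1, -0.6, 0.0]
finger_gap: 0.503
top knob 98 0.04039109450749028 0.0536810924874488 0.6450524746458808
top tags 31 0.0024898283732564617 0.03747542041614989 0.06634147227020452
top face slope 434 0.0014081004604779798
scene knob 95 0.04648902643577259 0.04976161380888218 0.7514105748345457
scene tags 60 0.002459886290470492 0.033276495740724735 0.07378842455944559
scene face slope 416 0.72365035956478
```

View pics/cs.png

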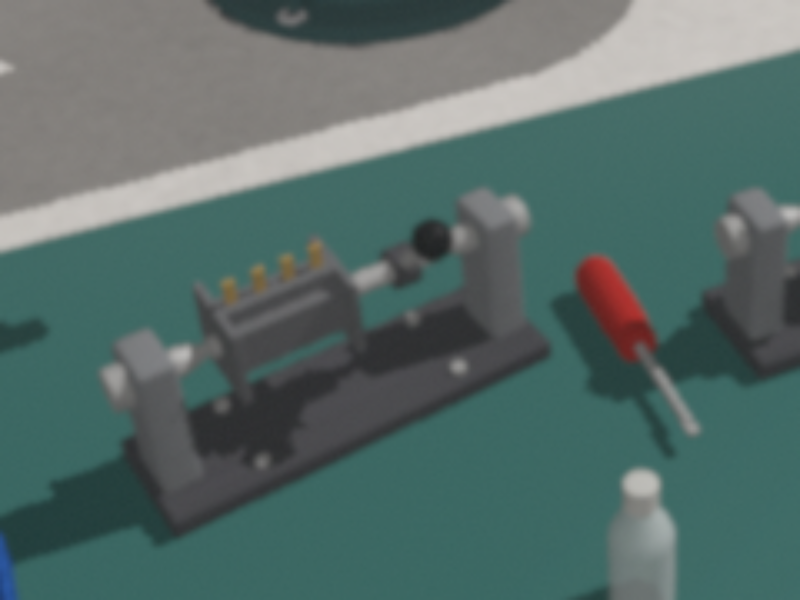

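The gripper is clear. The tags at (230–315, 245–290) stand upright: they read +0.07 rad in both cameras, and the top camera's face slope is about 0.00. The ball is at (432,240). I'm handing in.

```bash
python3 -c "
from workcell import r
s=r.get_state();print(s['contact_force'],s['qd'].round(3));print(r.close_job())"
```

```text
[0.53294524 0.87538285 0.18968825] [ 0.006  0.008 -0.     0.002 -0.001 -0.002]
the job is handed in; nothing more can be done
None
```

I turned the square former's ball lever until its solder tags pointed straight up, let go, backed away and handed the job in. The clock read about 10 s.

- **Slip and retry:** the first pinch slipped off the ball partway, leaving the tags at about -0.37 rad. I lifted off, measured again, and gripped a little lower and tighter. The second turn held to the end.
- **Tag angle after release:** both cameras put the tags at about +0.07 rad. The top camera's slope of the former's upper face gave about 0.00, and the knob angle gave -0.05 to +0.05. All are within the 0.21 rad limit.
- **Check that disagreed:** the scene camera's face slope read 0.72. I discarded it because I think it picks up the former's side face as well. The tags look upright in the picture.
- **Clear of the fixture:** the last contact force was about 1 N (sensor noise) and the arm was practically still. I had only one look after release, so I did not measure the arbor's own speed.
- **Round spool:** I never went near its fixture, but I did not measure its lever again afterwards.

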